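# Open the push-to-open utensil drawer and put the wooden scoop away

## Robot

A 6-joint arm with a two-finger parallel gripper is mounted at the origin on the work surface. World frame = base frame: x ahead of the robot, y to its left, z up, the work surface at z = 0. Lengths are in m, angles in rad, forces in N, time in s.
With the tool pointing down it reaches from about 0.275 to 0.75 m from the base axis. Payload 10.2 kg.
Tool frame: the origin (TCP) lies midway between the tips of the shut fingers; the grasp point (between the pads) lies 19 mm behind it (env.hold_point_z is the distance from the TCP to the grasp point, in m); z points along the fingers, y is the line along which they close (so a half turn about z gives the same grasp; the last joint's range is limited). The gripper opens to 85 mm and grips with 20 to 120 N. Pads are 22 mm wide; open, the fingers measure 114 mm over their backs; the gripper's body (76 mm by 85 mm) begins 54 mm behind the grasp point. The pads swing forward as they close: fully open they stand 13 mm farther back than shut.
Start: joints at [-1.497, 0.313, 1.498, -0, 1.331, -0.223], TCP at [0.154, -0.502, 0.205] pointing down, gripper open.
Joint ranges: [-2.94, 2.94], [-0.97, 2.17], [0.19, 2.56], [-1.23, 4.37], [0.02, 3.11], [-2.88, 2.88]. Speed limits (rad/s): [2.39, 2.39, 3.01, 3.14, 3.14, 3.14].

## Interface

Orientations are given as a unit quaternion [x, y, z, w].
In Python, from bench import env, kinematics, monitor, eyes, job gives the robot as it stands. The module is installed in compiled form; this text tells all that it offers. Calls block until the motion is done:
- env.reach(position, orientation): joint-space move of the TCP to a pose.
- env.movel(position, velocity=0.15, frame=None, guard=None): straight line of the TCP; frame=None keeps the orientation; velocity is the mean speed in m/s. With guard (N) it stops when the force on the tool has changed by that much, and returns True; else False.
- env.set_joints(angles): joint-space move.
- env.release() and env.close_gripper(effort=None): open the fingers fully, or close them until they stop; effort is the grip in N (None keeps the last).
- env.hold(seconds).
- kinematics.ik(position, orientation): joint angles nearest the present ones, or None.
- monitor.sense(): the state.
- eyes.grab_frame(name): name is "scene" or "top" or "wrist"; returns a dict with "frame" (480x640x3 uint8, red, green, blue), "mtx" (3x3 intrinsics, pixels), "view" (4x4, takes a point from world to camera coordinates). Camera axes: x right, y down, z forward; pixel columns grow to the right and rows downward; lengths in m; the calibration is good to about 2 mm. A picture is of the moment at which its call begins. There is no depth.
A pose or a line that the arm cannot do raises env.MotionError and nothing moves.
- job.hand_in(): hands the job in; it is judged then, once.
The state is a dict: "clock": time; "joints": joint angles; "qvel": joint speeds; "joint_efforts": joint torques, N m; "position": TCP position; "ee_rot": TCP orientation; "contact_force": force on the tool from outside, world axes, zero at the start; "ft_torque": the same for the moment, N m; "finger_gap": opening from 0.0 (shut) to 1.0 (fully open); "gripper_force": force on a finger pad.
Only numpy, scipy, OpenCV 4.12 (cv2) and the standard library are available. Lean on these libraries where they do the work, as an engineer would, in place of code of your own. Each camera call takes 0.05 s, during which the arm holds its last target. There are 200 camera calls.

## Task

Put the wooden scoop away in the handleless drawer of the low cherry riser. Press the drawer front level and gently until its touch latch has let go, take your hand straight back so the drawer springs out by itself, then draw it fully open and lay the scoop flat on its floor, set down rather than dropped. Leave the drawer open, never strain it, and do not disturb the other tea things.

Things in the scene. Friction and masses are not known exactly. Their poses are not given: they have to be found in the camera images.
- riser: Low dark cherry box fixed to the table, 260 deep (x) x 280 wide (y) x 88 high. Origin: centre of the underside; x points away from the robot into the box, front edge at own x = -130. Open in front; it holds one full-width drawer without a handle, on a touch latch. A cup, a dish and a jar stand on top, over 75 behind the front edge.
- drawer_front (a point): Centre of the drawer's front face; moves with it; axes as the riser's. The front is a cherry board 20 thick, 252 wide (y), 62 high, from 10 to 72 above the table (this point at 41). Closed, it is 18 proud of the riser's front edge and shows from above as a strip. Pressed along riser +x it gives at 3 to 5 N, then comes up against a firm rubber buffer (8 N per mm).
- drawer (a joint): Drawer travel in m along riser -x. 0 closed and latched, negative pressed in. The buffer is met 2 to 13 mm in; how far varies, unseen. Against it the latch lets go at 7 to 10 N (press slowly to 10 to 12; over 16 strains it). As the hand goes a damped ejector drives the drawer at under 90 mm/s to 0.060, where it rests, then sliding at 1 to 4 N. 0.165 = fully open, hard stop (25 N at most).
- drawer_in (a point): Point on the drawer's inner floor, 20 above the table, 80 behind the inside of the front, midway across; axes as the riser's; moves with the drawer. Inside: 220 wide (y), 192 long (x), walls up to 60 above the table. Fully open, the 163 next to the front are clear of the riser's top. Sprung out (0.060), the gap from the front's inner side to the riser is 58: room for closed fingers to hook it.
- scoop: Wooden scoop lying flat in the lowest white tray near a steel spoon (which lies nearer the riser varies). 155 long: handle a bar 112 long, 14 wide, 10 high, own x = -82 to +30; round bowl 46 across, 18 high, centred at own x = +50. Origin: underside, z up. Grip the handle across own y near own x = +5 (balance point).
- stand: Dark cherry board 14 thick carrying three stepped white melamine trays (rims 16 high), fixed to the table. Origin: board underside, below the middle of the lowest tray; the trays step up along own +y. Lowest tray 240 (x) x 250 (y), floor 19 above the table; middle tray floor 79, own y = +127 to +257; top tray floor 119, to +351.
- spoon: Steel spoon 145 long, 8 mm round handle, in the lowest tray. Origin: underside. Leave alone.
- caddy: Round steel tea caddy with lid, 62 across, 64 high, in the lowest tray next to the middle tier. Origin: underside centre. Leave alone.
- bowl: Shallow yellow-glazed bowl, 106 across, 38 high, in the middle tray. Leave alone.
- whisk: Bamboo whisk standing on its ceramic rest, together 119 high, 58 across, in the top tray. Leave alone.
- cup: White tea cup, 64 across, 60 high, on the riser. Leave alone.
- dish: Small white dish, 80 across, 18 high, on the riser. Leave alone.
- jar: Amber glass jar with wooden lid, 68 across, 95 high, on the riser. Leave alone.
There are look-alikes about, which are no part of the job. Of the things like the scoop, leave any that is purple; of the rest the smaller one is meant.

How it is judged:
By the outcome, as a careful person would: the job done as asked, in the order asked, and still so for the second after the job is handed in, with the robot touching nothing.
It also fails if it takes over 67 s, if anything falls off the work surface, if the arm or the gripper's body presses on something with over 40 N, if the wrist force passes 120 N, or if a joint passes its speed limit or range.

## Working session

There is one attempt and no reset: what is moved stays moved. The work goes in short steps, each a Python script; the robot and the scene stay as the last script left them, time stands still between calls to the robot, and variables do not carry over. Pictures are saved under pics/ and viewed, at most 10 in all, crops included, and the job is handed in when it is done.

```bash
mkdir -p pics; ls; python3 - <<'E'
from bench import env, kinematics, monitor, eyes, job
import cv2,numpy as np
for n in ("scene","top"):
    f=eyes.grab_frame(n); cv2.imwrite(f"pics/{n}0.png",f["frame"][:,:,::-1]); print(n,f["mtx"].tolist(),np.round(f["view"],4).tolist())
    np.savez(n+".npz",**f)
s=monitor.sense(); print(s["clock"],s["position"],s["ee_rot"],s["contact_force"],env.hold_point_z)
E
```

```text
pics
scene [[446.8295336383411, 0.0, 314.3501963513308], [0.0, 446.8295336383411, 242.3057614001969], [0.0, 0.0, 1.0]] [[-0.838, 0.5456, -0.0055, 0.3016], [0.2899, 0.4367, -0.8516, -0.1423], [-0.4623, -0.7153, -0.5241, 1.7895], [0.0, 0.0, 0.0, 1.0]]
top [[440.50825549260514, 0.0, 316.3188020828497], [0.0, 440.50825549260514, 246.7516808061731], [0.0, 0.0, 1.0]] [[-0.0172, -0.9999, -0.001, 0.2036], [-0.9924, 0.0172, -0.122, 0.4801], [0.122, -0.0011, -0.9925, 1.0559], [0.0, 0.0, 0.0, 1.0]]
0.1 [ 0.15348882 -0.50179724  0.20499476] [ 9.89013062e-01  1.47827042e-01  3.48718706e-05 -5.72412882e-04] [-0.51434716  0.83968019 -0.25393922] 0.0187
```

View pics/scene0.png

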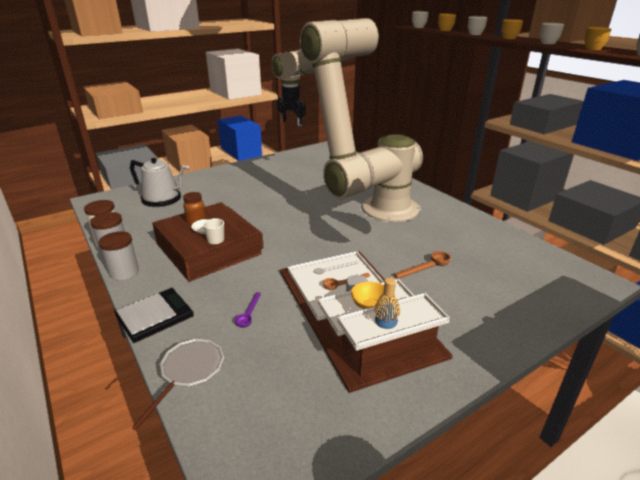

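View pics/top0.png

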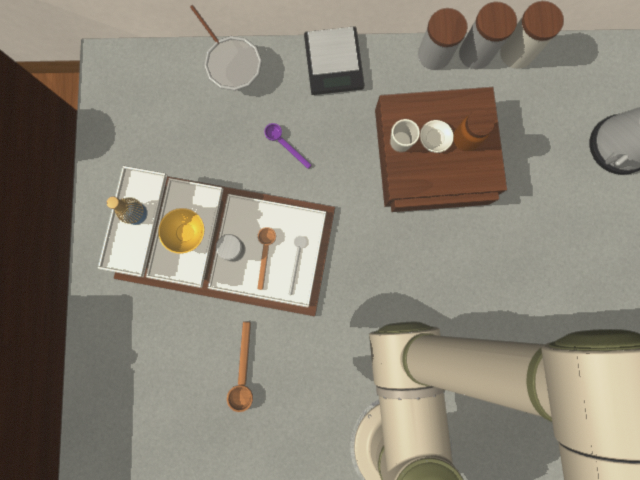

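Look-alikes in the top view: a purple spoon at (290,145), a large wooden scoop on the table at (240,365), and a wooden scoop in the lowest tray at (265,258). I choose the tray scoop, since it is wooden, the smaller one, and lies beside the steel spoon (298,265). Next I check it close up.

```bash
python3 - <<'E'
import cv2,numpy as np
t=cv2.imread("pics/top0.png"); s=cv2.imread("pics/scene0.png")
a=cv2.resize(t[185:325,200:340],(560,560),interpolation=cv2.INTER_CUBIC) 
cv2.imwrite("pics/c1.png",a)
b=cv2.resize(t[80:220,370:520],(400,373),interpolation=cv2.INTER_CUBIC)
b=cv2.resize(t[80:220,370:520],(600,560),interpolation=cv2.INTER_CUBIC)
cv2.imwrite("pics/c2.png",b)
c=cv2.resize(s[195:315,145:405],(780,360),interpolation=cv2.INTER_CUBIC)
cv2.imwrite("pics/c3.png",c)
E
```

```text
(no output)
```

View pics/c1.png

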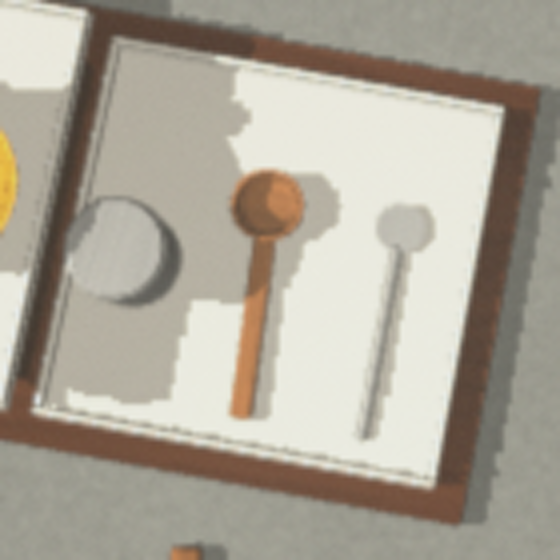

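View pics/c2.png

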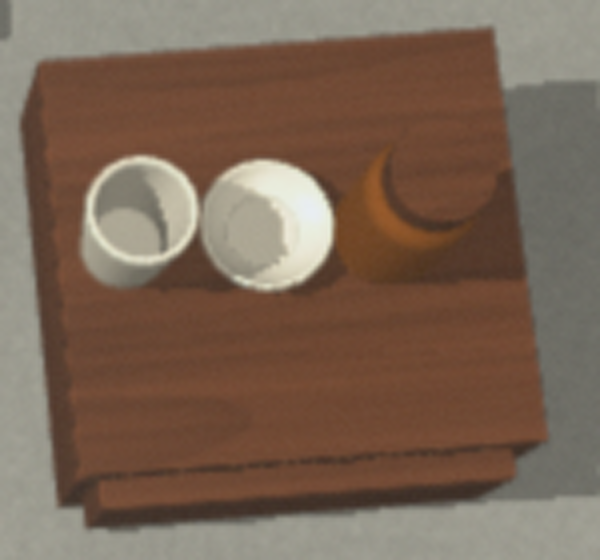

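View pics/c3.png

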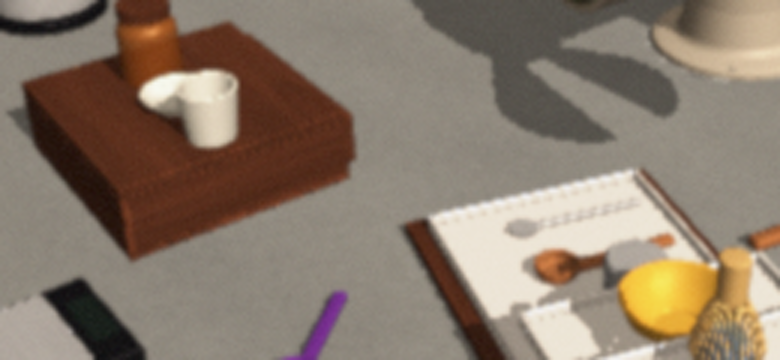

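c1 confirms the tray scoop: bowl at top-view (267,236), handle end at (260,289), with the spoon nearer the riser and the caddy on the other side, close to the handle. c2 and c3 give the riser top corners and the drawer strip in both views. Next I triangulate.

```bash
cat > h.py <<'E'
import numpy as np, cv2
from scipy.optimize import least_squares
def ray(f,p):
    K,V=f["mtx"],f["view"]; R,t=V[:3,:3],V[:3,3]
    return -R.T@t, R.T@np.linalg.solve(K,[p[0],p[1],1.])
def at_z(f,p,z):
    o,d=ray(f,p); return o+d*(z-o[2])/d[2]
def tri(obs):
    A=np.zeros((3,3)); b=np.zeros(3)
    for f,p in obs:
        o,d=ray(f,p); d=d/np.linalg.norm(d); M=np.eye(3)-np.outer(d,d); A+=M; b+=M@o
    return np.linalg.solve(A,b)
def proj(f,X):
    c=(f["view"][:3,:3]@np.atleast_2d(X).T).T+f["view"][:3,3]; q=c@f["mtx"].T; return q[:,:2]/q[:,2:]
def fitpose(pts,z,x0,obs):
    """planar pose (x,y,yaw) of body points; obs=[(f,pixels)]"""
    def W(v):
        c,s=np.cos(v[2]),np.sin(v[2]); P=np.asarray(pts,float)
        return np.c_[v[0]+c*P[:,0]-s*P[:,1],v[1]+s*P[:,0]+c*P[:,1],P[:,2]+z]
    r=least_squares(lambda v:np.concatenate([(proj(f,W(v))-p).ravel() for f,p in obs]),x0)
    return r.x,np.round(r.fun,1)
E
python3 - <<'E'
from h import *
np.set_printoptions(precision=4,suppress=True)
T=dict(np.load("top.npz"));S=dict(np.load("scene.npz"))
t1=lambda x,y:(200+x/4-.375,185+y/4-.375); t2=lambda x,y:(370+x/4-.375,80+y/4-.375); s3=lambda x,y:(145+x/3-.33,195+y/3-.33)
# riser: back-left, back-right, front-right, front-left (z=.088)
rt=[t2(40,62),t2(493,28),t2(547,440),t2(78,476)]; rs=[s3(132,190),s3(27,85),s3(230,25),s3(352,118)]
P=[(.13,.14,.088),(.13,-.14,.088),(-.13,-.14,.088),(-.13,.14,.088)]
for a,b in zip(rt,rs): print("riser",tri([(T,a),(S,b)]))
for o in ([(T,rt)],[(S,rs)],[(T,rt),(S,rs)]): print(*fitpose(P,0,[.6,-.15,0],o))
for n,a,b in (("bowl",t1(268,205),s3(556,263)),("hend",t1(242,416),s3(669,241))):
    print(n,tri([(T,a),(S,b)]), at_z(T,a,.029))
print("strip",[at_z(T,t2(*p),.072) for p in((97,508),(515,478))])
print("caddytop",at_z(T,t1(114,247),.083),"edge",at_z(T,t1(176,265),.083), at_z(T,t1(165,228),.083))
print("spoonh",at_z(T,t1(367,437),.025),at_z(T,t1(398,250),.025))
print("tray corners",[at_z(T,t1(*p),.035) for p in((505,104),(437,487),(35,408),(113,38))])
E
```

```text
riser [0.8389 0.0387 0.0865]
riser [ 0.8606 -0.2415  0.0817]
riser [ 0.6048 -0.2594  0.0778]
riser [0.5854 0.023  0.0775]
[ 0.7251 -0.1106  0.0581] [-0.8 -0.6  0.4 -0.3  0.5  0.5 -0.1  0.3]
[ 0.7223 -0.0932  0.0801] [-0.9  1.7 -0.8  0.2  0.9 -1.2  1.  -1.9]
[ 0.7227 -0.1079  0.0648] [-2.2  0.8 -1.1  0.3 -0.3  1.1 -0.8  1.7 -3.7 -0.6 -1.8 -1.9 -0.  -2.6
 -1.5 -3.3]
bowl [0.5121 0.3175 0.0323] [0.5129 0.3176 0.029 ]
hend [0.3837 0.3352 0.0182] [0.3832 0.3339 0.029 ]
strip [array([0.5719, 0.008 , 0.072 ]), array([ 0.5858, -0.2432,  0.072 ])]
caddytop [0.4815 0.4018 0.083 ] edge [0.4702 0.3655 0.083 ] [0.4922 0.372  0.083 ]
spoonh [0.3692 0.2581 0.025 ] [0.4839 0.2378 0.025 ]
tray corners [array([0.5726, 0.17  , 0.035 ]), array([0.3384, 0.2157, 0.035 ]), array([0.39  , 0.4586, 0.035 ]), array([0.6186, 0.413 , 0.035 ])]
```

Riser: centre (0.725,-0.111), yaw ≈0.057. The front face centre comes to about (0.577,-0.119) from the riser corners and (0.579,-0.118) from the drawer strip, so the two agree. Scoop heights fit the tray floor. I press first, with the fingers shut, tilted 30° and tip contact at mid-height.

```bash
cat >> h.py <<'E'
from scipy.spatial.transform import Rotation as Ro
YAW=.057; FX=np.array([np.cos(YAW),np.sin(YAW),0]); FY=np.array([-FX[1],FX[0],0])
FRONT=np.array([.578,-.1187,.041])   # closed front face centre
def quat(tilt,yaw=YAW):
    f=np.array([np.cos(yaw),np.sin(yaw),0]); z=np.sin(tilt)*f-np.array([0,0,np.cos(tilt)]); y=np.array([f[1],-f[0],0])
    return Ro.from_matrix(np.c_[np.cross(y,z),y,z]).as_quat()
E
python3 - <<'E'
from h import *
from bench import env, kinematics, monitor, eyes, job
np.set_printoptions(precision=4,suppress=True)
q=quat(np.radians(30)); st=FRONT-.06*FX
print(st,[kinematics.ik(st+[0,0,.15],q)],[kinematics.ik(FRONT+.02*FX,q)])
env.close_gripper(40)
env.reach(st+[0,0,.15],q); env.movel(st,.15)
env.movel(FRONT-.012*FX,.06,guard=5)
env.hold(.2); f0=monitor.sense()["contact_force"]
g=env.movel(FRONT+.022*FX,.005,guard=11)
s=monitor.sense(); print(g,s["clock"],s["position"],(s["position"]-FRONT)@FX,f0,s["contact_force"]-f0)
f=eyes.grab_frame("top"); cv2.imwrite("pics/press.png",f["frame"][:,:,::-1])
E
```

```text
[ 0.5181 -0.1221  0.041 ] [array([-0.6271,  0.0887,  1.9204,  0.4715,  0.7692,  0.6048])] [array([-0.5154,  0.4814,  1.8638,  0.6946,  0.4369,  0.4152])]
True 10.0917 [ 0.5948 -0.1176  0.0405] 0.01686100727780097 [ 0.0716 -0.3406  0.4508] [-8.6658 -0.4626  5.0863]
```

```bash
python3 - <<'E'
from h import *
from bench import env, monitor
np.set_printoptions(precision=3,suppress=True)
def p():
    s=monitor.sense(); print(round(s["clock"],2),(s["position"]-FRONT)@FX,s["position"][2],s["contact_force"],s["contact_force"]@FX); return -s["contact_force"]@FX
f=p(); t=monitor.sense()["position"].copy()
z=t.copy(); z[2]=.041
for i in range(14):
    if f>10.8: break
    z=z+.00012*FX; env.movel(z,.004); env.hold(.05); f=p()
E
```

```text
10.14 0.016756051692274496 0.0404531354050833 [-6.733 -1.31   5.572] -6.797043382411146
10.62 0.016478042556112595 0.040629330664795786 [-5.534 -3.031  0.22 ] -5.697173657597366
10.92 0.01654855639216117 0.04061061247229239 [-7.521 -2.088  0.952] -7.627416411810825
11.22 0.01663248088221077 0.040612254168328116 [-7.728 -0.987  0.61 ] -7.771814400774027
11.52 0.01671117268316306 0.040598610619842615 [-7.607 -2.317  1.527] -7.7268050402043045
11.82 0.016783060295873165 0.04057673748195947 [-9.036 -1.018  2.088] -9.079216761776237
12.12 0.01686007718647517 0.04055411530406507 [-9.518 -1.963  1.663] -9.614234893329051
12.42 0.0169374240908699 0.040555613146877445 [-9.295 -2.303  2.559] -9.41127233803626
12.72 0.017038328108837878 0.0405483965524311 [-9.726 -1.824  3.53 ] -9.81394986579961
13.02 0.017109721070046692 0.04054982314618736 [-9.973 -2.431  2.485] -10.09555849374323
13.32 0.017206224202302126 0.04055681261497173 [-11.085  -1.947   2.23 ] -11.17748876235973
```

```bash
python3 - <<'E'
from h import *
from bench import env, monitor, eyes
np.set_printoptions(precision=3,suppress=True)
z=monitor.sense()["position"].copy(); z[2]=.041
env.movel(z+.00012*FX,.004); print(monitor.sense()["contact_force"]@FX)
b=FRONT-.115*FX; env.movel(b,.15); env.hold(.4)
s=monitor.sense(); print(s["clock"],s["contact_force"])
env.movel(b+[0,0,.12],.2)
f=eyes.grab_frame("top"); np.savez("top2.npz",**f)
cv2.imwrite("pics/t2.png",cv2.resize(f["frame"][80:270,350:540,::-1],(570,570),interpolation=cv2.INTER_CUBIC))
E
```

```text
-9.330067101724685
15.0583 [-0.244  1.284  0.52 ]
```

View pics/t2.png

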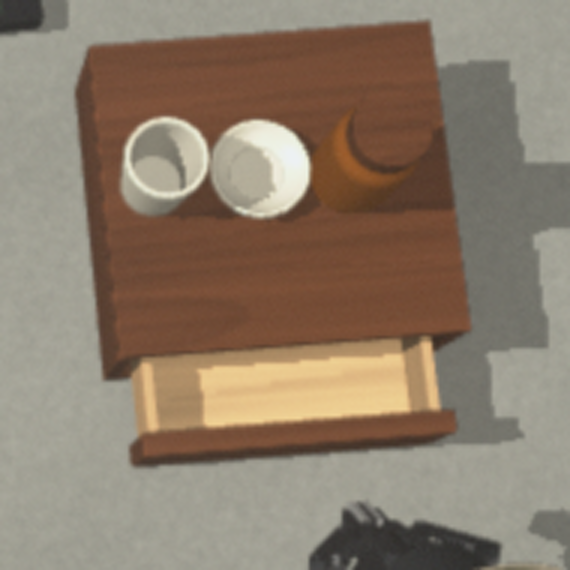

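The drawer has sprung out with no help from the hand: its front top edge runs from about (133,452) to (455,425) in the crop, the gap shows clearly, and the top things are undisturbed. I check the travel and then hook the drawer.

```bash
python3 - <<'E'
from h import *
from bench import env, monitor, eyes
np.set_printoptions(precision=4,suppress=True)
T=dict(np.load("top2.npz"))
for p in((133,450),(455,424)):
    X=at_z(T,(350+p[0]/3-.33,80+p[1]/3-.33),.072)-FRONT; print("front edge",X@FX,X@FY)
q=quat(0); h=FRONT-.012*FX; h[2]=.16
env.reach(h,q); d=h.copy(); d[2]=.037
print("down",env.movel(d,.08,guard=5)); env.hold(.2); s=monitor.sense();f0=s["contact_force"];print(s["position"],f0)
c=FRONT-.120*FX; c[2]=.037
print("pull",env.movel(c,.05,guard=12)); s=monitor.sense(); print((s["position"]-FRONT)@FX,s["contact_force"]-f0)
c=FRONT-.150*FX; c[2]=.037
print("pull",env.movel(c,.008,guard=11)); s=monitor.sense(); print((s["position"]-FRONT)@FX,s["contact_force"]-f0,s["clock"])
E
```

```text
front edge -0.054518051014269917 0.1319037383911261
front edge -0.052705267785955356 -0.12510673191006472
down False
[ 0.5661 -0.1194  0.0372] [ 0.2746  0.271  -0.3469]
pull False
-0.1200958484348068 [0.7267 0.009  0.7931]
pull True
-0.1341597054658134 [1.9949 0.4311 1.2868] 22.775
```

The pull stopped at −0.134, exactly where 0.165 of travel should stop it. Now I unhook, open the fingers and look at the scoop from close by.

```bash
python3 - <<'E'
from h import *
from bench import env, monitor, eyes
np.set_printoptions(precision=4,suppress=True)
p=monitor.sense()["position"].copy(); p=p+.012*FX; env.movel(p,.08); env.movel(p+[0,0,.17],.2)
env.release()
q=quat(0,-.135)
env.reach([.40,.29,.24],q); W1=eyes.grab_frame("wrist"); np.savez("w1.npz",**W1)
env.movel([.46,.29,.24],.15); W2=eyes.grab_frame("wrist"); np.savez("w2.npz",**W2); T=eyes.grab_frame("top"); np.savez("top3.npz",**T)
print(monitor.sense()["clock"],proj(W1,[[.382,.335,.024],[.513,.318,.037]]),proj(W2,[[.382,.335,.024],[.513,.318,.037]]))
im=np.hstack([W1["frame"],W2["frame"]])[:,:,::-1]; cv2.imwrite("pics/w12.png",cv2.resize(im,(800,300),interpolation=cv2.INTER_AREA))
E
```

```text
27.1083 [[279.702  222.7542]
 [273.2788  94.7568]] [[288.394  271.6838]
 [283.4518 155.9159]]
```

View pics/w12.png

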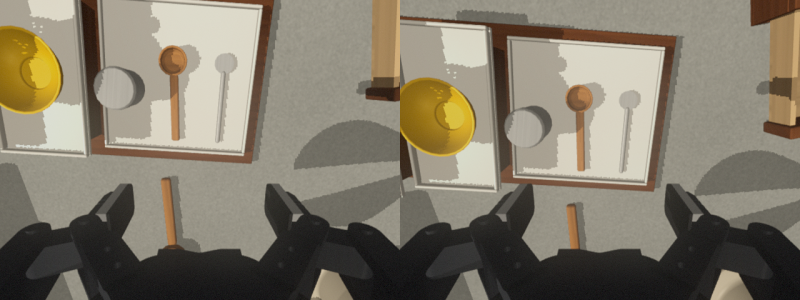

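Both wrist views show the scoop: handle end at about (280,222) and (288,272), bowl at about (276,95) and (287,156), close to my predictions. I refine it by colour and also check the caddy.

```bash
python3 - <<'E'
from h import *
np.set_printoptions(precision=4,suppress=True)
W=[dict(np.load(f"w{i}.npz")) for i in(1,2)]
obs={"end":[],"neck":[],"mid":[]}
for w,(y0,y1) in zip(W,((60,235),(120,290))):
    hsv=cv2.cvtColor(w["frame"],cv2.COLOR_RGB2HSV); m=((hsv[...,0]<18)&(hsv[...,1]>110)&(hsv[...,2]>70)).astype(np.uint8)
    m[:y0]=0;m[y1:]=0;m[:,:245]=0;m[:,330:]=0
    n,l,st,_=cv2.connectedComponentsWithStats(m); k=1+st[1:,4].argmax(); print(st[k])
    ys,xs=np.nonzero(l==k); wd=np.array([(ys==r).sum() for r in range(480)]); rows=np.unique(ys)
    e=rows.max(); hr=[r for r in rows if r>e-70 and r<e-3]; cx=[xs[ys==r].mean() for r in hr]; a=np.polyfit(hr,cx,1); print("w",wd[hr].mean(),a)
    br=[r for r in rows if wd[r]>22]; print("bowl rows",br[0],br[-1])
    obs["end"].append((w,(np.polyval(a,e),e+.5))); 
    u=[(xs[ys==r].min()+xs[ys==r].max())/2 for r in rows[2:25]]
    obs["neck"].append((w,(np.mean(u),rows.min())))
for n in("end","neck"): print(n,[o[1] for o in obs[n]],tri(obs[n]),[at_z(o[0],o[1],.024 if n=="end" else .037) for o in obs[n]])
c=[(190,141),(205,202)]; print("caddy",tri(list(zip(W,c))),[at_z(w,p,.083) for w,p in zip(W,c)])
E
```

```text
[ 254   73   45  151 2904]
w 11.469696969696969 [  0.0228 275.3037]
bowl rows 76 117
[ 265  136   43  137 2448]
w 10.833333333333334 [  0.0205 283.5515]
bowl rows 139 173
end [(np.float64(280.3846710503426), np.float64(223.5)), (np.float64(289.13571652228364), np.float64(272.5))] [0.3813 0.3342 0.0251] [array([0.3811, 0.3344, 0.024 ]), array([0.3809, 0.3343, 0.024 ])]
neck [(np.float64(275.67391304347825), np.int64(73)), (np.float64(285.7608695652174), np.int64(136))] [0.5321 0.3125 0.0366] [array([0.532 , 0.3124, 0.037 ]), array([0.5321, 0.3125, 0.037 ])]
caddy [0.4805 0.4001 0.0616] [array([0.4797, 0.393 , 0.083 ]), array([0.4834, 0.3923, 0.083 ])]
```

```bash
python3 - <<'E'
from h import *
a=np.linspace(0,2*np.pi,60); out=[]
for n,(cx,cy),z in (("w1",(200,140),4),("top3",(240,245),6)):
    f=dict(np.load(n+".npz")); r=300//z; im=f["frame"][cy-r//1:cy+r,cx-200//z*1-30:cx+200//z+30,::-1]
    x0,y0=cx-200//z-30,cy-r; im=cv2.resize(im,None,fx=z,fy=z,interpolation=cv2.INTER_CUBIC).copy()
    for (x,y),col in (((.481,.400),(0,0,255)),((.4815,.393),(255,0,0))):
        for h in(.083,):
            p=(proj(f,np.c_[x+.031*np.cos(a),y+.031*np.sin(a),0*a+h])-[x0,y0]+.5)*z
            cv2.polylines(im,[p.astype(int)],True,col,1)
    out.append(cv2.resize(im,(400,500)))
cv2.imwrite("pics/cad.png",np.hstack(out))
E
```

```text
(no output)
```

View pics/cad.png

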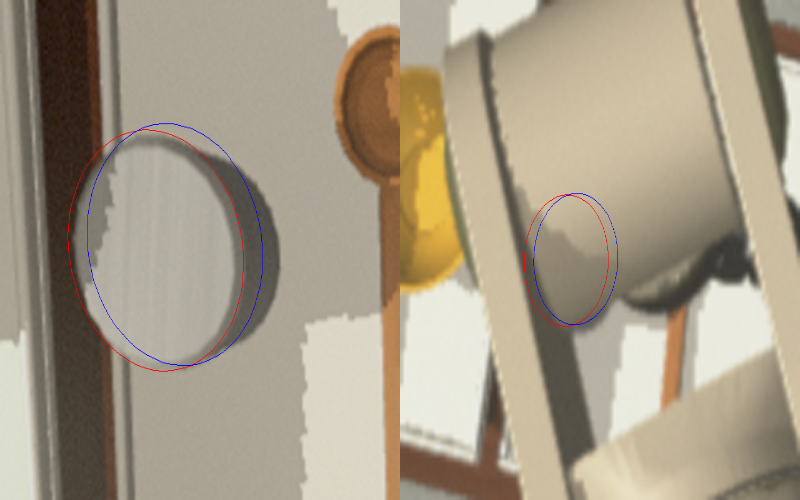

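The red circle (caddy at 0.481, 0.400) fits the lid. I grip at own x = −24, with the tool shifted 9 mm toward the spoon, so the open fingers clear the caddy by about 7 mm.

```bash
cat >> h.py <<'E'
SY=-.1435; U=np.array([np.cos(SY),np.sin(SY),0]); N=np.array([-U[1],U[0],0]); SO=np.array([.463,.3226,.019])
E
python3 - <<'E'
from h import *
from bench import env, monitor, eyes, kinematics
np.set_printoptions(precision=4,suppress=True)
q=quat(0,SY); g=SO-.024*U-.009*N; g[2]=.15
env.reach(g,q); d=g.copy(); d[2]=.0215; m=d.copy(); m[2]=.06
print(env.movel(m,.12,guard=4),env.movel(d,.05,guard=4)); print(monitor.sense()["position"]-d)
env.close_gripper(40); s=monitor.sense(); print(s["finger_gap"],s["gripper_force"],s["contact_force"])
u=d.copy(); u[2]=.20; env.movel(u,.12); env.hold(.1)
s=monitor.sense(); print(s["clock"],s["finger_gap"],s["gripper_force"],s["contact_force"])
W=eyes.grab_frame("wrist"); np.savez("w3.npz",**W); cv2.imwrite("pics/w3.png",W["frame"][:,:,::-1])
for k in(-1,1): print(k,kinematics.ik([.51,-.12,.15],quat(0,YAW+k*np.pi/2)))
E
```

```text
False False
[0.0002 0.0001 0.0002]
0.0037319973569360947 0.0 [-0.4461 -0.4438  0.1694]
31.9083 -0.0036304154712585982 0.0 [ 0.5124 -0.4092  0.8349]
-1 [-0.4549  0.3604  1.5827 -0.      1.1985  2.6297]
1 [-0.4549  0.3604  1.5827 -0.      1.1985 -0.5119]
```

View pics/w3.png

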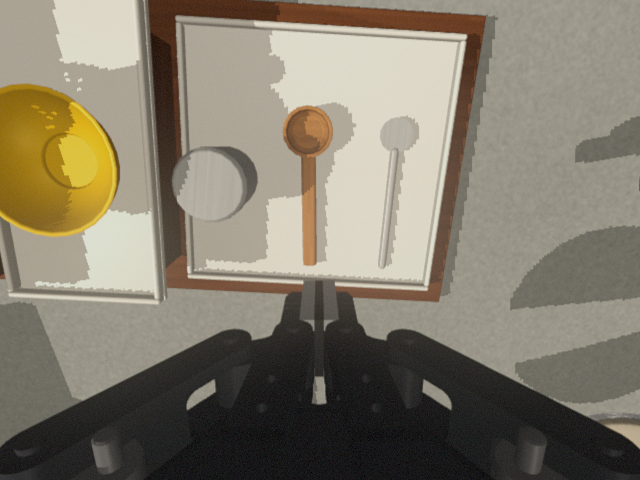

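The picture shows the fingers shut and empty, with the scoop still in the tray: bowl (308,132), handle end (309,264). I measure where it is now.

```bash
python3 - <<'E'
from h import *
np.set_printoptions(precision=4,suppress=True)
w=dict(np.load("w3.npz"))
hsv=cv2.cvtColor(w["frame"],cv2.COLOR_RGB2HSV); m=((hsv[...,0]<18)&(hsv[...,1]>110)&(hsv[...,2]>70)).astype(np.uint8)
m[:90]=0;m[275:]=0;m[:,:270]=0;m[:,350:]=0
ys,xs=np.nonzero(m); e=ys.max(); hr=range(e-90,e-3); a=np.polyfit(hr,[xs[ys==r].mean() for r in hr],1)
E_=at_z(w,(np.polyval(a,e),e+.5),.024); Nk=at_z(w,(np.polyval(a,e-90),e-90),.029)
tp=at_z(w,(xs[ys<125].mean(),ys.min()),.037)
print(E_,Nk,tp,np.hypot(*(tp-E_)[:2])); 
d=(tp-E_)[:2]; print("yaw",np.arctan2(d[1],d[0]), "from handle",np.arctan2(*(Nk-E_)[[1,0]]))
print("old end",SO-.082*U,"rel old:",(E_-(SO-.082*U))@U,(E_-SO)@N,(tp-SO)@N)
# shut fingertip pixel vs TCP projection
t=np.array([.463,.3226,.2])-.024*U-.009*N; t[2]=.20; print(proj(w,t))
E
```

```text
[0.3805 0.3343 0.024 ] [0.4727 0.3211 0.029 ] [0.5322 0.3126 0.037 ] 0.15325161008947158
yaw -0.14198933586239698 from handle -0.14222772603845601
old end [0.3818 0.3343 0.019 ] rel old: -0.001370575299083497 -0.00025164870168039796 -2.0137078344018705e-05
[[316.915  275.8134]]
```

```bash
python3 - <<'E'
from h import *
from bench import monitor
np.set_printoptions(precision=1,suppress=True)
w=dict(np.load("w3.npz")); s=monitor.sense(); p=s["position"]; R=Ro.from_quat(s["ee_rot"]).as_matrix()
print(p,s["finger_gap"], "cam in tool",R.T@(-w["view"][:3,:3].T@w["view"][:3,3]-p)*1000)
for a in(0,-.005,-.01,-.02,-.03,-.04):
    print(a,[proj(w,p+R@[dx,dy,a])[0] for dx in(-.011,.011) for dy in(-.0145,.0145)])
E
```

```text
[0.4 0.3 0.2] -0.003342266647714632 cam in tool [  68.5    0.8 -168. ]
0 [array([289.2, 295.5]), array([345. , 295.5]), array([288.1, 255.3]), array([345.9, 255.3])]
-0.005 [array([288.4, 299.8]), array([345.7, 299.8]), array([287.3, 258.7]), array([346.7, 258.6])]
-0.01 [array([287.5, 304.3]), array([346.5, 304.3]), array([286.4, 262.2]), array([347.5, 262.2])]
-0.02 [array([285.7, 314.2]), array([348.1, 314.1]), array([284.4, 269.8]), array([349.2, 269.8])]
-0.03 [array([283.6, 325.2]), array([349.9, 325.2]), array([282.2, 278.5]), array([351.2, 278.5])]
-0.04 [array([281.3, 337.8]), array([352. , 337.8]), array([279.7, 288.3]), array([353.5, 288.3])]
```

```bash
python3 - <<'E'
import cv2
im=cv2.imread("pics/w3.png")[255:435,240:400]; cv2.imwrite("pics/w3c.png",cv2.resize(im,(530,596),interpolation=cv2.INTER_CUBIC))
E
```

```text
(no output)
```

View pics/w3c.png

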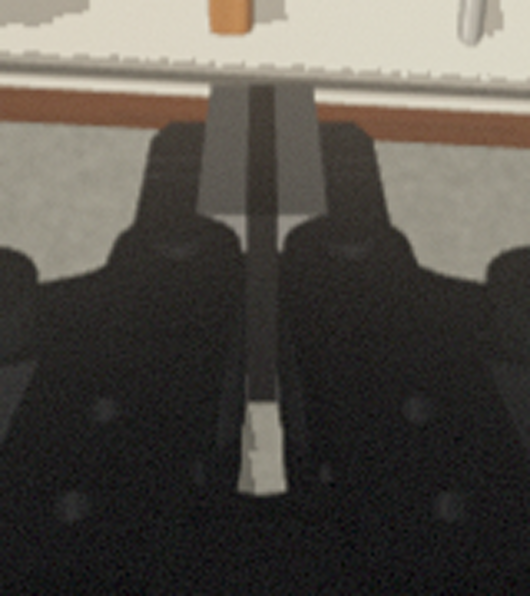

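The shut tips appear at row 281, about 30 mm behind the stated TCP, and the fingers closed above the untouched handle. I find the true tip height by a gentle touch on bare tray floor between scoop and spoon, then regrip.

```bash
python3 - <<'E'
from h import *
from bench import env, monitor, eyes
np.set_printoptions(precision=4,suppress=True)
P=lambda n,z:np.array([*(SO-.024*U+n*N)[:2],z])
env.movel(P(-.042,.045),.15,guard=5); env.hold(.1)
hit=env.movel(P(-.042,-.03),.025,guard=2.5); s=monitor.sense(); print(hit,s["position"],s["contact_force"],s["clock"])
t=s["position"][2]-.019; print("tip offset",t)
env.movel(P(-.042,.05+t if t<0 else .05),.12)
if not(hit and -.045<t<.003): raise SystemExit("unexpected")
env.release(); env.movel(P(-.009,.05+t),.1,guard=4)
print(env.movel(P(-.009,.021+t),.05,guard=4))
env.close_gripper(40); s=monitor.sense(); print(s["finger_gap"],s["gripper_force"],s["contact_force"],s["clock"])
E
```

```text
True [ 0.4333  0.2845 -0.0068] [-1.053  -1.4748  6.0703] 35.175
tip offset -0.02575069643652254
True
0.14584062026218494 38.579294085502625 [0.2659 0.6782 0.6911] 38.0333
```

```bash
python3 - <<'E'
from h import *
from bench import env, monitor, eyes
np.set_printoptions(precision=4,suppress=True)
s=monitor.sense(); p=s["position"].copy(); print(p,(p-SO)@U,(p-SO)@N)
env.movel(p+[0,0,.13],.12); s=monitor.sense(); print(s["clock"],s["finger_gap"],s["gripper_force"])
w=eyes.grab_frame("wrist"); np.savez("w4.npz",**w)
hsv=cv2.cvtColor(w["frame"],cv2.COLOR_RGB2HSV); m=((hsv[...,0]<18)&(hsv[...,1]>110)&(hsv[...,2]>70)).astype(np.uint8)
n,l,st,c=cv2.connectedComponentsWithStats(m)
for k in range(1,n):
    if st[k,4]>300: print(st[k],c[k])
R=Ro.from_quat(s["ee_rot"]).as_matrix(); print("expected bowl px",proj(w,s["position"]+R@[.074,0,-.0257]),proj(w,s["position"]+R@[.097,0,-.0257]))
E
```

```text
[ 0.4376  0.3169 -0.002 ] -0.02428781723951188 -0.009308575379632129
39.2667 0.1444656490176962 38.46231758594513
[101   0  43 157 854] [130.5246  58.6077]
[ 487    0   42  177 2244] [506.6248  73.7389]
[  248    52   129   353 20078] [314.2781 176.2323]
[ 122  266  142   60 1949] [174.354  310.8717]
[379 300  92  36 808] [433.3651 325.5   ]
expected bowl px [[316.5588 121.4214]] [[316.4433  55.3084]]
```

The scoop is held: gap 12 mm, pad force 38 N, bowl visible in front where expected. I carry it over, crosswise in the open drawer, and lower under guard.

```bash
python3 - <<'E'
from h import *
from bench import env, monitor, eyes
np.set_printoptions(precision=4,suppress=True)
p=monitor.sense()["position"].copy(); p[2]=.205; env.movel(p,.15)
q=quat(0,YAW+np.pi/2); c=FRONT-.065*FX-.0195*FY; A=lambda z:np.array([c[0],c[1],z])
env.reach(A(.20),q); T=eyes.grab_frame("wrist"); np.savez("w5.npz",**T); cv2.imwrite("pics/w5.png",T["frame"][:,:,::-1])
print(proj(T,[FRONT-.165*FX+.126*FY+[0,0,.031],FRONT-.145*FX+.11*FY+[0,0,.031],FRONT+.018*FX+.14*FY+[0,0,.047]]))
print(env.movel(A(.025),.12,guard=6)); env.hold(.1)
for i in range(3):
    hit=env.movel(A(-.006),.012,guard=2.5); s=monitor.sense(); print(hit,s["position"][2],s["contact_force"],s["finger_gap"],s["clock"])
    if s["position"][2]<.003: break
E
```

```text
[[186.0755  30.1351]
 [214.5854  53.7791]
 [439.9042   0.7831]]
False
True -0.0011057423772939043 [0.392  0.8971 4.5516] 0.14565014463667186 45.9333
```

Contact came at −0.0011 against the −0.001 predicted. I release, lift straight up and check.

```bash
python3 - <<'E'
from h import *
from bench import env, monitor, eyes
np.set_printoptions(precision=4,suppress=True)
p=monitor.sense()["position"].copy(); env.release(); env.hold(.2)
env.movel(p+[0,0,.03],.06); env.movel(p+[0,0,.22],.15); env.hold(.2)
s=monitor.sense(); print(s["clock"],s["contact_force"],s["finger_gap"])
w=eyes.grab_frame("wrist"); np.savez("w6.npz",**w)
hsv=cv2.cvtColor(w["frame"],cv2.COLOR_RGB2HSV)
for px in [FRONT-.155*FX+[0,0,.031], FRONT-.065*FX+.08*FY-[0,0,.021],FRONT-.065*FX+.05*FY-[0,0,.015],FRONT-.065*FX+.02*FY-[0,0,.011],FRONT-.1*FX+.02*FY-[0,0,.021]]:
    u,v=proj(w,px)[0].round().astype(int); print((u,v),hsv[v,u] if 0<=v<480 and 0<=u<640 else None)
# scoop/wood saturation row & column profile inside the drawer
a,b=proj(w,[FRONT-.14*FX+.105*FY-[0,0,.021],FRONT-.0*FX-.06*FY-[0,0,.021]]); print(a,b)
x0,x1=sorted((int(a[0]),int(b[0]))); y0,y1=sorted((int(a[1]),int(b[1]))); y1=min(y1,300)
for r in range(y0,y1,14): print(r,''.join('#' if (h[1]>140 and h[2]>60 and h[0]<16) else '.' if h[1]>60 else ' ' for h in hsv[r,max(0,x0-60):x1+60:4]))
E
```

```text
49.1083 [-0.0017  0.2531 -0.3764] 0.9977230897807343
(np.int64(220), np.int64(194)) [ 11 142 144]
(np.int64(320), np.int64(104)) [ 17 106 182]
(np.int64(320), np.int64(136)) [ 16 153 200]
(np.int64(320), np.int64(167)) [ 16 145 213]
(np.int64(286), np.int64(166)) [ 18  96 245]
[241.5558  76.0213] [379.9175 241.4818]
76      ######..................................................####
90      #######.................................................####
104      .#####.#...............................................#####
118       #####......................########...................#####
132       ######..#................###.##..###..................#####
146       .#######..................##......#...................#####
160        #####.#....................####.....................######
174        ######.#...................##.......................######
188        .#####.#...................#........................######
202        ..####......................##......................######
216         #####....................#........................#######
230         ..#.#..#.................###......................#######
```

The scoop lies in the drawer (bowl around own y +0.05 to +0.07, handle running back to −0.08), and the front is still at its fully open place. A last check that the other things did not move, then I hand in.

```bash
python3 - <<'E'
from h import *
from bench import env, monitor, eyes, job
f=eyes.grab_frame("top"); A=dict(np.load("top.npz"))["frame"]; B=f["frame"]
T=dict(np.load("top.npz")); hs=cv2.cvtColor(B,cv2.COLOR_RGB2HSV)
d=cv2.absdiff(A,B).max(2)
for n,(x0,x1,y0,y1) in dict(caddy=(212,248,230,268),spoon=(285,315,230,300),bowl=(155,210,200,260),whisk=(100,150,190,230),cup=(385,420,115,155),dish=(420,455,115,155),jar=(455,500,110,150)).items(): print(n,(d[y0:y1,x0:x1]>40).mean().round(3))
s=monitor.sense(); print(s["clock"],s["contact_force"])
E
```

```text
caddy 0.0
spoon 0.0
bowl 0.0
whisk 0.0
cup 0.0
dish 0.0
jar 0.0
49.2083 [ 0.7496095  -0.27594276  0.35236152]
```

```bash
python3 -c "
from bench import job; print(job.hand_in())"
```

```text
the job is handed in; nothing more can be done
None
```

I handed the job in at about 49 s: the scoop was set down flat in the fully open drawer, which sprang out by itself after the press, and the last top view showed none of the other tea things moved; the first grasp closed above the handle because the fingertips sit about 26 mm behind the stated TCP, so I regripped after a light touch on the tray floor.

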